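Hook out the green spatter tray

TASK

The plate of the welding stand is still hot, so use the hook tool: pick it up, reach its hook in under the plate's front overhang, catch the pull eye of the green spatter tray and draw that tray out to its stop. Then unhook and stand the tool back upright on the bench, clear of the trays. Leave the blue and yellow trays where they are, and do not touch the green tray with the robot itself.

Things in the scene. Friction and masses are not known exactly. Their poses are not given: they have to be found in the camera images.
- hook_tool: Orange handle 100 x 30 x 44 mm high, 0.3 kg; 8 mm steel rod from its front, axis 35 mm above the handle's flat underside, its end bent straight down. Origin: lowest point of the hook tip, level with that underside; x from handle to hook, z up. Handle spans x = -185 to -85, balance near x = -130. Starts standing on the bench on handle and tip, hook roughly away from the robot.
- green_tray: Green tray, 140 deep x 100 x 35 mm high. Origin: centre of its pull eye, a flat-lying ring (hole vertical, 29 mm wide, bar 6 mm) 40 mm above the bench, 30 mm before the tray's front and, when shut, 45 mm behind the edge of the plate hiding it. x points inward; it slides to -x, 75 mm travel, starts up to 8 mm out, takes 2 to 3 N, stays where left.
- blue_tray: Blue tray, built like the green; leave alone. The three lie side by side, 120 mm apart, in any order under the stand's steel plate: 390 wide, 240 mm deep, underside 120 and top 132 mm above the bench, open below for its first 60 mm. Two joined tubes sit on its rear part.
- yellow_tray: Yellow tray, built like the green; leave alone. On the plate's top, at its front edge (robot's side), a patch of each tray's colour, 90 wide x 35 mm deep, is centred on the line of that tray's eye.
There are look-alikes about, which are no part of the job. What is meant by the hook_tool is not purple, and is the smaller of those in its own colour.

How it is judged:
On the way, in this order (a step that is already met when the one before it is completed fails the run):
1. the hook tip is down through the green tray's eye (horizontal distance between hook_tool and green_tray below 0.017 m and z of hook_tool in the frame of green_tray below -0.004 m), for 0.1 s.
2. the green tray has been drawn out by more than 55 mm with the hook in its eye (distance of green_tray from where it was at the start of the episode above 0.055 m and horizontal distance between hook_tool and green_tray below 0.02 m and z of hook_tool in the frame of green_tray below -0.002 m), for 0.1 s.
At the end, for the whole second after the job is handed in: Green tray more than 55 mm out from its start, blue and yellow within 20 mm of theirs; the hook tool stands at rest on the bench, upright within 0.2 rad, its tip under 12 mm high and over 35 mm (level) from the middle of the green eye, touching no tray (distance of green_tray from where it was at the start of the episode above 0.055 m and distance of each of blue_tray, yellow_tray from where it was at the start of the episode below 0.02 m and height (world z) of hook_tool below 0.012 m and angle between hook_tool's own z axis and vertical below 0.2 rad and horizontal distance between hook_tool and green_tray above 0.035 m and contact force between hook_tool and green_tray below 0.2 N and contact force between hook_tool and blue_tray below 0.2 N and contact force between hook_tool and yellow_tray below 0.2 N and linear speed of each of hook_tool, green_tray below 0.02 m/s).
It fails at once if the blue or yellow tray is pulled by more than 20 mm (distance of any of blue_tray, yellow_tray from where it was at the start of the episode above 0.02 m).
It fails at once if the robot itself touches the green tray (over 1 N) (contact force between any of the arm, the fingers and green_tray above 1 N).
It also fails if it takes over 58 s, if anything falls off the work surface, if the arm or the gripper's body presses on something with over 40 N, if the wrist force passes 120 N, or if a joint passes its speed limit or range.

ROBOT

A 7-joint arm with a two-finger parallel gripper is mounted at the origin on the work surface. World frame = base frame: x ahead of the robot, y to its left, z up, the work surface at z = 0. Lengths are in m, angles in rad, forces in N, time in s.
With the tool pointing down it reaches from about 0.35 to 0.9 m from the base axis. Payload 8.1 kg.
Tool frame: the origin (TCP) lies midway between the tips of the shut fingers; the grasp point (between the pads) lies 19 mm behind it; z points along the fingers, y is the line along which they close (so a half turn about z gives the same grasp; the last joint's range is limited). The gripper opens to 85 mm and grips with 20 to 120 N. Pads are 22 mm wide; open, the fingers measure 114 mm over their backs; the gripper's body (76 mm by 85 mm) begins 54 mm behind the grasp point. The pads swing forward as they close: fully open they stand 13 mm farther back than shut.
Start: joints at [-0.103, 0.434, 0.025, 1.573, -0.012, 1.134, -0.075], TCP at [0.625, -0, 0.231] pointing down, gripper open.
Joint ranges: [-2.62, 2.62], [-0.44, 2.09], [-1.27, 1.32], [0.08, 2.57], [-1.32, 4.46], [0.12, 2], [-2.74, 2.74]. Speed limits (rad/s): [2.22, 2.22, 3.01, 3.01, 3.14, 3.14, 3.14].

INTERFACE

Orientations are given as a 3x3 rotation matrix whose columns are the frame's x, y, z axes.
In Python, from rig import state, camera, sign_off gives the robot as it stands. The module is installed in compiled form; this text tells all that it offers.
- The arm moves only by the shell command python3 -m jog 'ROWS'. ROWS is JSON, a list of rows, each an object with "slide": the shift along the tool's x, y, z in mm, a list of three; "dr": the turn, a rotation vector about the tool's x, y, z in rad, a list of three; "jaw": the opening in per cent of the stroke, from 0 (shut) to 100 (fully open). In form: [{"slide": [tx, ty, tz], "dr": [rx, ry, rz], "jaw": jaw}, ...]. A call has 1 to 20 rows; each row shifts and turns the commanded pose from where the row before left it, along the tool's axes as they then stand; what a row does not reach is not made up. A row lasts 1/8 s, in which the tool goes at most 62.5 mm and 10.7 degrees, less where a joint would pass 70% of its speed; a pose out of reach is approached as far as the arm can. A call with a gripper value outside its range is refused whole. The fingers move at their own pace and stop on an object; the grip force is fixed at half the most. Time passes only in rows, so rows that do not move let the fingers close. It gives the time, the measured TCP pose, the force, the opening and the grip force at its end, in the units of the state.
- state(): the state, without advancing time (a new reading comes with each control period).
- camera(name): name is "scene" or "side" or "wrist"; returns a dict with "frame" (480x640x3 uint8, blue, green, red), "mtx" (3x3 intrinsics, pixels), "pose" (4x4, takes a point from camera to world coordinates); the wrist camera has in their place "hand_eye" (4x4, takes a point from camera to tool coordinates, whose origin is the TCP and whose axes are the flange's). Camera axes: x right, y down, z forward; pixel columns grow to the right and rows downward; lengths in m; the calibration is good to about 2 mm. A picture is of the moment at which its call begins: read the wrist's pose just before it. There is no depth.
- sign_off(): hands the job in; it is judged then, once.
The state is a dict: "time_s": time; "joint_pos": joint angles; "dq": joint speeds; "joint_efforts": joint torques, N m; "ee_pos": TCP position; "orientation": TCP orientation; "ft_force": force on the tool from outside, world axes, zero at the start; "torque": the same for the moment, N m; "width": finger opening in m; "grip_force": force on a finger pad.
Only numpy, scipy, OpenCV 4.12 (cv2) and the standard library are available. Lean on these libraries where they do the work, as an engineer would, in place of code of your own. Each camera call takes 0.05 s, during which the arm holds its last target. There are 200 camera calls.

## Working session

There is one attempt and no reset: what is moved stays moved. The work goes in short steps, Python scripts to look and compute and a shell command to move; the robot and the scene stay as the last step left them, time stands still between calls to the robot, and variables do not carry over. Pictures are saved under pics/ and viewed, at most 10 in all, crops included, and the job is handed in when it is done.

```bash
mkdir -p pics; cat > h.py <<'E'
import numpy as np, cv2
from rig import state, camera
def look(name):
    s=state(); c=camera(name); K=np.array(c["mtx"])
    if name=="wrist":
        T=np.eye(4);T[:3,:3]=np.array(s["orientation"]);T[:3,3]=s["ee_pos"];P=T@np.array(c["hand_eye"])
    else: P=np.array(c["pose"])
    return c["frame"],K,P
def ray(K,P,uv,z):
    d=P[:3,:3]@np.linalg.inv(K)@np.array([uv[0],uv[1],1.]);o=P[:3,3]
    return o+d*(z-o[2])/d[2]
def proj(K,P,X):
    q=K@(P[:3,:3].T@(np.array(X)-P[:3,3]));return q[:2]/q[2]
E
python3 - <<'E'
from h import *
for n in("scene","side","wrist"):
    f,K,P=look(n);cv2.imwrite(f"pics/{n}0.png",f);np.savez(f"{n}0.npz",K=K,P=P);print(n,P.round(3).tolist(),K[0,0])
print(state()["orientation"],state()["time_s"])
E
```

```text
scene [[-0.978, 0.164, -0.13, 0.57], [0.209, 0.727, -0.654, 0.555], [-0.013, -0.666, -0.746, 0.757], [0.0, 0.0, 0.0, 1.0]] 454.17615042657013
side [[0.703, -0.528, 0.477, -0.114], [-0.711, -0.538, 0.452, -0.614], [0.018, -0.657, -0.754, 0.975], [0.0, 0.0, 0.0, 1.0]] 541.4430391166044
wrist [[1.0, 0.0, -0.001, 0.625], [-0.0, -0.965, -0.263, 0.066], [-0.001, 0.263, -0.965, 0.373], [0.0, 0.0, 0.0, 1.0]] 422.8196604233713
[[ 2.87671789e-05  9.99999265e-01 -1.21199306e-03]
 [ 9.99999992e-01 -2.89175110e-05 -1.24019721e-04]
 [-1.24054678e-04 -1.21198948e-03 -9.99999258e-01]] 0.15
```

View pics/scene0.png

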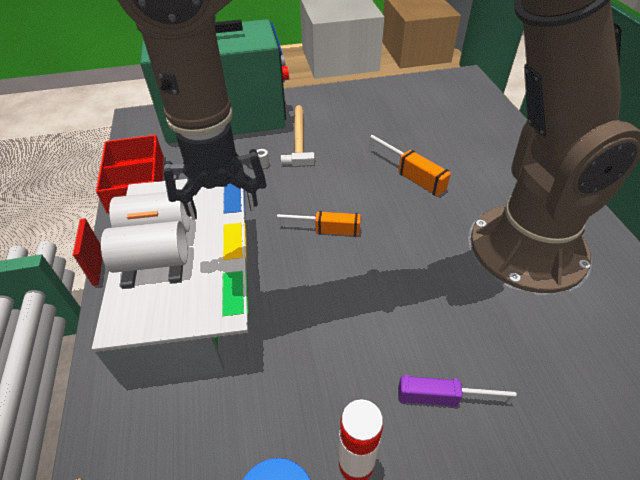

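View pics/side0.png

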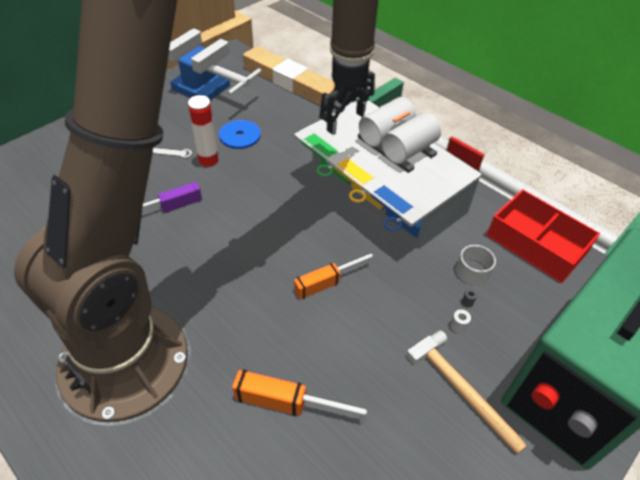

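Scene: the stand is at left with patches green (232,293), yellow (232,240) and blue (232,198). Tool candidates are orange (338,223), orange (424,172) and purple (430,390). The side view shows the eyes below the plate edge: green ~(325,170), yellow ~(358,195), blue ~(393,224). I'll measure the handles and eyes.

```bash
python3 - <<'E'
from h import *
for n in("scene","side"):
    f=cv2.imread(f"pics/{n}0.png");d=np.load(f"{n}0.npz");K,P=d["K"],d["P"]
    h=cv2.cvtColor(f,cv2.COLOR_BGR2HSV)
    for col,lo,hi,z in(("orange",(8,180,90),(19,255,255),.044),("green",(55,200,90),(68,255,255),.132),("yellow",(22,180,120),(30,255,255),.132),("blue",(105,150,100),(118,255,255),.132)):
        m=cv2.inRange(h,lo,hi)
        m=cv2.morphologyEx(m,cv2.MORPH_CLOSE,np.ones((7,7))) if col=="orange" else m
        cs,_=cv2.findContours(m,cv2.RETR_EXTERNAL,cv2.CHAIN_APPROX_NONE)
        for c in cs:
            if cv2.contourArea(c)<60: continue
            w=np.array([ray(K,P,p[0],z)[:2] for p in c]);r=cv2.minAreaRect((w*1000).astype(np.float32))
            uv=c[:,0].mean(0)
            if abs(r[0][0])>1200 or abs(r[0][1])>500: continue
            print(n,col,uv.round(),"mid",np.round(r[0]),"size",np.round(r[1]),round(r[2]),"z.04:",(ray(K,P,uv,.04)*1000).round())
f=cv2.imread("pics/side0.png")[90:260,250:470];a=cv2.resize(f,None,fx=3,fy=3,interpolation=cv2.INTER_CUBIC)
cv2.imwrite("pics/c1.png",a)
f=cv2.imread("pics/scene0.png")[110:260,260:460];cv2.imwrite("pics/c2.png",cv2.resize(f,None,fx=3.5,fy=3.5,interpolation=cv2.INTER_CUBIC))
E
```

```text
scene orange [338. 223.] mid [ 402. -123.] size [65. 98.] 72 z.04: [ 400. -126.   40.]
scene orange [423. 172.] mid [ 157. -249.] size [ 90. 157.] 31 z.04: [ 154. -250.   40.]
scene yellow [232. 241.] mid [623. -39.] size [87. 32.] 86 z.04: [ 632. -124.   40.]
scene blue [277. 472.] mid [599. 371.] size [25. 83.] 78 z.04: [604. 349.  40.]
scene blue [232. 199.] mid [ 615. -159.] size [88. 32.] 86 z.04: [ 623. -257.   40.]
side orange [269. 392.] mid [ 145. -265.] size [ 56. 133.] 31 z.04: [ 146. -265.   40.]
side orange [316. 281.] mid [ 386. -152.] size [ 49. 106.] 72 z.04: [ 386. -149.   40.]
side yellow [355. 171.] mid [624. -38.] size [81. 25.] 85 z.04: [704.  24.  40.]
side blue [393. 199.] mid [ 615. -158.] size [82. 27.] 85 z.04: [ 694. -108.   40.]
side blue [239. 134.] mid [520. 251.] size [106.  98.] 48 z.04: [589. 343.  40.]
side blue [198.  85.] mid [586. 496.] size [101. 123.] 10 z.04: [649. 603.  40.]
```

View pics/c1.png

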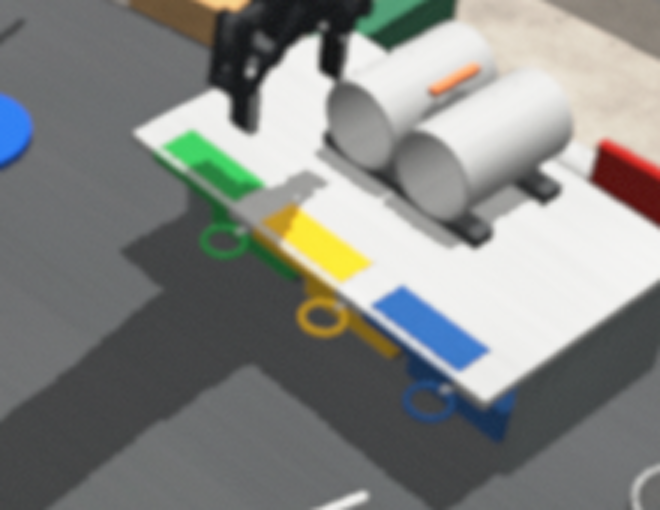

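View pics/c2.png

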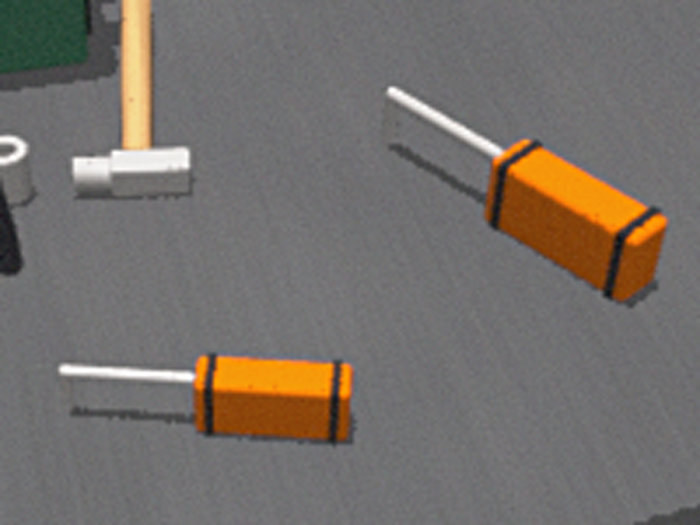

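The small orange tool at scene (338,223) is 98 mm long, which matches the 100 mm handle and has the bent-down rod. The other orange one at (424,172) is about 140 mm and the third is purple. In crop 1 the eyes sit at full-frame side pixels green (324.7,170), yellow (357.7,195.3) and blue (393,223.3). I'll compute the eye and rod points, and move above the tool.

```bash
python3 - <<'E'
from h import *
d=np.load("side0.npz");K,P=d["K"],d["P"]
for uv in((324.7,170),(357.7,195.3),(393,223.3)): print("eye",(ray(K,P,uv,.04)*1000).round(1))
print("rodtip side",(ray(K,P,(372,256),.037)*1000).round(1))
print("plate corners side",[(ray(K,P,(250+u/3,90+v/3),.132)*1000).round() for u,v in((133,131),(487,404))])
d=np.load("scene0.npz");K,P=d["K"],d["P"]
for uv in((62,369),(196,377),(205,355),(350,365)): print("scene",(ray(K,P,(260+uv[0]/3.5,110+uv[1]/3.5),.037)*1000).round(1))
E
python3 -m jog '[{"slide":[-22.5,-38,5],"dr":[0,0,0],"jaw":100},{"slide":[-22.5,-38,5],"dr":[0,0,0],"jaw":100},{"slide":[-22.5,-38,5],"dr":[0,0,0],"jaw":100},{"slide":[-22.5,-38,5],"dr":[0,0,0],"jaw":100},{"slide":[-22.5,-38,5],"dr":[0,0,0],"jaw":100},{"slide":[-22.5,-38,5],"dr":[0,0,0],"jaw":100},{"slide":[0,0,0],"dr":[0,0,0.175],"jaw":100},{"slide":[0,0,0],"dr":[0,0,0.175],"jaw":100},{"slide":[0,0,0],"dr":[0,0,0.175],"jaw":100},{"slide":[0,0,0],"dr":[0,0,0.175],"jaw":100},{"slide":[0,0,0],"dr":[0,0,0.175],"jaw":100},{"slide":[0,0,0],"dr":[0,0,0.175],"jaw":100},{"slide":[0,0,0],"dr":[0,0,0.175],"jaw":100},{"slide":[0,0,0],"dr":[0,0,0.175],"jaw":100},{"slide":[0,0,0],"dr":[0,0,0.17],"jaw":100},{"slide":[0,0,0],"dr":[0,0,0],"jaw":100}]'
python3 - <<'E'
from h import *
f,K,P=look("wrist");cv2.imwrite("pics/w1.png",f);np.savez("w1.npz",K=K,P=P);print(state()["ee_pos"],np.round(state()["orientation"],3),np.round(state()["joint_pos"],2))
E
```

```text
eye [650.2  79.9  40. ]
eye [642.2 -39.9  40. ]
eye [ 632.1 -159.3   40. ]
rodtip side [ 524.5 -187.4   37. ]
plate corners side [array([616., 155., 132.]), array([ 585., -235.,  132.])]
scene [ 525.5 -182.1   37. ]
scene [ 442.7 -155.8   37. ]
scene [ 433.  -174.3   37. ]
scene [ 343.9 -144.5   37. ]
time_s: 2.15
ee_pos: [0.3969, -0.1349, 0.2012]
orientation: [[1.0, 0.002, -0.0], [0.002, -1.0, -0.0], [-0.0, 0.0, -1.0]]
ft_force: [0.6, -0.4, 0.0]
width: 0.0853
grip_force: 0.0
[ 0.39688474 -0.1348983   0.20123754] [[ 1.     0.005 -0.   ]
 [ 0.005 -1.     0.   ]
 [-0.    -0.    -1.   ]] [-0.01  0.13  0.23  2.1  -0.04  0.92 -1.32]
```

View pics/w1.png

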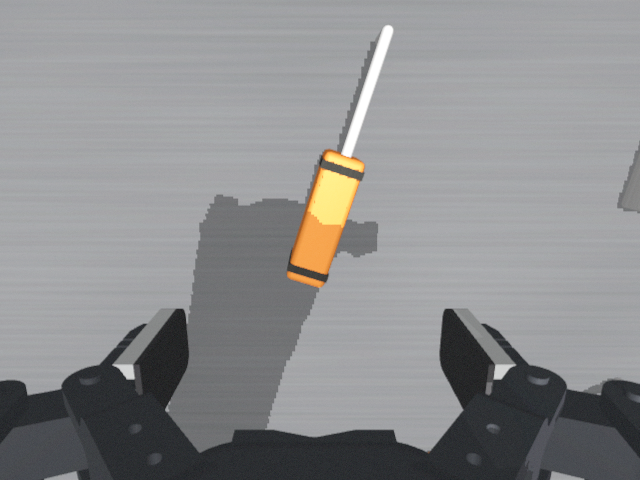

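The wrist view shows the tool with the handle from front (343,155) to rear (308,282) and the rod end at (388,30).

```bash
python3 - <<'E'
from h import *
d=np.load("w1.npz");K,P=d["K"],d["P"];f=cv2.imread("pics/w1.png")
F=ray(K,P,(343,156),.044);B=ray(K,P,(308,281),.044);R=ray(K,P,(388,29),.039)
print(F,B,R,np.linalg.norm(F-B),np.linalg.norm((R-F)[:2]))
m=cv2.inRange(cv2.cvtColor(f,cv2.COLOR_BGR2HSV),(8,120,90),(24,255,255));m=cv2.morphologyEx(m,cv2.MORPH_CLOSE,np.ones((9,9)))
c=max(cv2.findContours(m,0,1)[0],key=cv2.contourArea)
r=cv2.minAreaRect(np.array([ray(K,P,p[0],.044)[:2]*1000 for p in c],np.float32));print(r)
a=(R-B)[:2];a/=np.linalg.norm(a);psi=np.arctan2(a[1],a[0]);print("yaw",psi)
s=state();p=np.array(s["ee_pos"]);O=np.array(s["orientation"])
tip=R[:2]-a*.004; G=tip-a*.130
print("tip",tip,"grip",G,"slide",O.T@np.array([G[0]-p[0],G[1]-p[1],.011-p[2]])*1000)
E
```

```text
[ 0.44587856 -0.15518676  0.044     ] [ 0.35374462 -0.13073899  0.044     ] [ 0.52719311 -0.18336257  0.039     ] 0.09532238091783879 0.08605772762020694
((399.7868347167969, -141.861572265625), (30.777530670166016, 99.37358856201172), 72.32003784179688)
yaw -0.2945694832006709
tip [ 0.52336541 -0.18220125] grip [ 0.39896487 -0.14445863] slide [  2.07168132   9.57425746 190.23693559]
```

```bash
python3 -m jog '[{"slide":[7.6,8.6,30],"dr":[0,0,0],"jaw":100},{"slide":[0,0,30],"dr":[0,0,0.16],"jaw":100},{"slide":[0,0,40],"dr":[0,0,0.155],"jaw":100},{"slide":[0,0,40],"dr":[0,0,0],"jaw":100},{"slide":[0,0,30],"dr":[0,0,0],"jaw":100},{"slide":[0,0,16],"dr":[0,0,0],"jaw":100},{"slide":[0,0,8],"dr":[0,0,0],"jaw":100},{"slide":[0,0,0],"dr":[0,0,0],"jaw":100},{"slide":[0,0,0],"dr":[0,0,0],"jaw":30},{"slide":[0,0,0],"dr":[0,0,0],"jaw":0},{"slide":[0,0,0],"dr":[0,0,0],"jaw":0},{"slide":[0,0,0],"dr":[0,0,0],"jaw":0},{"slide":[0,0,0],"dr":[0,0,0],"jaw":0},{"slide":[0,0,0],"dr":[0,0,0],"jaw":0},{"slide":[0,0,0],"dr":[0,0,0],"jaw":0},{"slide":[0,0,0],"dr":[0,0,0],"jaw":0}]'
```

```text
time_s: 4.2
ee_pos: [0.4049, -0.1437, 0.0078]
orientation: [[0.951, -0.309, 0.001], [-0.309, -0.951, -0.0], [0.001, -0.0, -1.0]]
ft_force: [-1.0, -0.2, 8.3]
width: 0.0295
grip_force: 58.8
```

```bash
python3 -m jog '[{"slide":[0,0,-16],"dr":[0,0,0],"jaw":0},{"slide":[0,0,-40],"dr":[0,0,0],"jaw":0},{"slide":[0,0,0],"dr":[0,0,-0.117],"jaw":0},{"slide":[0,0,0],"dr":[0,0,-0.116],"jaw":0},{"slide":[0,-20,0],"dr":[0,0,0],"jaw":0},{"slide":[0,-40,0],"dr":[0,0,0],"jaw":0},{"slide":[0,-40,0],"dr":[0,0,0],"jaw":0},{"slide":[0,-40,0],"dr":[0,0,0],"jaw":0},{"slide":[0,-40,0],"dr":[0,0,0],"jaw":0},{"slide":[0,-40,0],"dr":[0,0,0],"jaw":0},{"slide":[0,-22,0],"dr":[0,0,0],"jaw":0},{"slide":[0,0,0],"dr":[0,0,0],"jaw":0},{"slide":[0,0,0],"dr":[0,0,0],"jaw":0}]'
python3 - <<'E'
from h import *
for n in("wrist","side"):
    f,K,P=look(n);np.savez(n+"2.npz",K=K,P=P);cv2.imwrite(f"pics/{n}2f.png",f)
    if n=="side": b=cv2.resize(f[120:320,240:440],(560,560),interpolation=cv2.INTER_CUBIC)
    else: a=f[:200,250:490]
im=np.zeros((560,800,3),np.uint8);im[:,:560]=b;im[:200,560:]=a;cv2.imwrite("pics/m2.png",im);print(state()["ee_pos"])
E
```

```text
time_s: 5.82
ee_pos: [0.4239, 0.0968, 0.0632]
orientation: [[0.997, -0.082, -0.001], [-0.082, -0.997, -0.001], [-0.001, 0.001, -1.0]]
ft_force: [-0.3, -0.6, -1.4]
width: 0.0293
grip_force: 59.9
[0.42400645 0.096443   0.06326624]
```

View pics/m2.png

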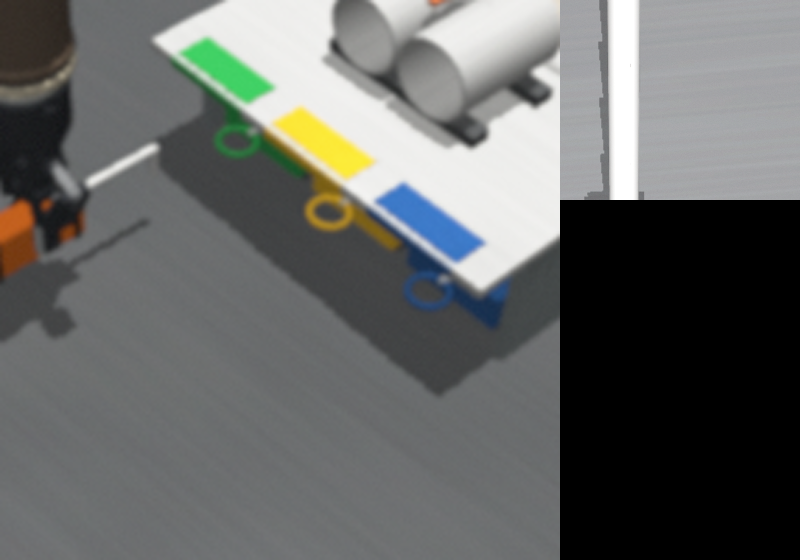

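The crop shows the rod end at (157,147), which is full-frame (296.1,172.5). The green eye centre is at (237,140), which is (324.6,170). The wrist view shows only the rod.

```bash
python3 - <<'E'
from h import *
d=np.load("side2.npz");K,P=d["K"],d["P"]
g=cv2.imread("pics/side2f.png");h=cv2.cvtColor(g,cv2.COLOR_BGR2HSV)
m=cv2.inRange(h[150:185,305:345],(50,90,40),(75,255,255))
c=max(cv2.findContours(m,0,1)[0],key=cv2.contourArea);print("green bb",cv2.boundingRect(c))
s=state();p=np.array(s["ee_pos"]);O=np.array(s["orientation"])
E=ray(K,P,(324.6,170),.04)
R=ray(K,P,(296.1,172.7),.0915)
print("eye",E,"rod end",R)
print("rodend in tool",O.T@(R-p)*1000,"eye in tool",O.T@(E-p)*1000)
# predicted bent bottom and wrist check
tip=p+O@np.array([.125,0,.0077]);print("pred tip px",proj(K,P,tip),proj(K,P,tip+[0,0,.037]))
d=np.load("wrist2.npz");K,P=d["K"],d["P"]
for v in(40,160):
    row=cv2.imread("pics/wrist2f.png")[v].min(1);x=np.where(row>235)[0];print(v,x.min(),x.max(),O.T@(ray(K,P,(x.mean(),v),.0905)-p)*1000)
E
```

```text
green bb (6, 0, 34, 32)
eye [0.64998073 0.08009625 0.04      ] rod end [0.55193591 0.08287804 0.0915    ]
rodend in tool [128.60334698   2.9436572  -28.27747924] eye in tool [226.56006647  -2.42781342  23.18514895]
pred tip px [294.30116555 183.61805811] [294.15509995 172.39452018]
40 302 325 [ 88.25585012  -0.53933677 -27.26513783]
160 303 325 [ 58.96194115  -0.37618314 -27.25473307]
```

```bash
python3 -m jog '[{"slide":[20,-3,0],"dr":[0,0,0],"jaw":0},{"slide":[30,0,0],"dr":[0,0,0],"jaw":0},{"slide":[30,0,0],"dr":[0,0,0],"jaw":0},{"slide":[20,0,0],"dr":[0,0,0],"jaw":0},{"slide":[1,0,0],"dr":[0,0,0],"jaw":0},{"slide":[0,0,0],"dr":[0,0,0],"jaw":0}]'
python3 - <<'E'
from h import *
f,K,P=look("side");cv2.imwrite("pics/side3f.png",f)
b=cv2.resize(f[130:210,280:380],(800,600)[:2],interpolation=cv2.INTER_CUBIC);b=cv2.resize(f[130:205,280:380],(800,600),interpolation=cv2.INTER_CUBIC)
s=state();p=np.array(s["ee_pos"]);O=np.array(s["orientation"]);tip=p+O@np.array([.125,0,.0077]);print(p,"tip px in crop",(proj(K,P,tip)-[280,130])*8,(proj(K,P,tip-[0,0,.03])-[280,130])*8)
cv2.imwrite("pics/m3.png",b)
E
```

```text
time_s: 6.68
ee_pos: [0.5241, 0.0917, 0.063]
orientation: [[0.997, -0.082, -0.001], [-0.082, -0.997, -0.0], [-0.001, 0.0, -1.0]]
ft_force: [-0.7, 0.6, -2.8]
width: 0.0293
grip_force: 59.8
[0.52395335 0.09195712 0.06310773] tip px in crop [351.43969103 283.72856806] [348.47586482 353.85079212]
```

View pics/m3.png

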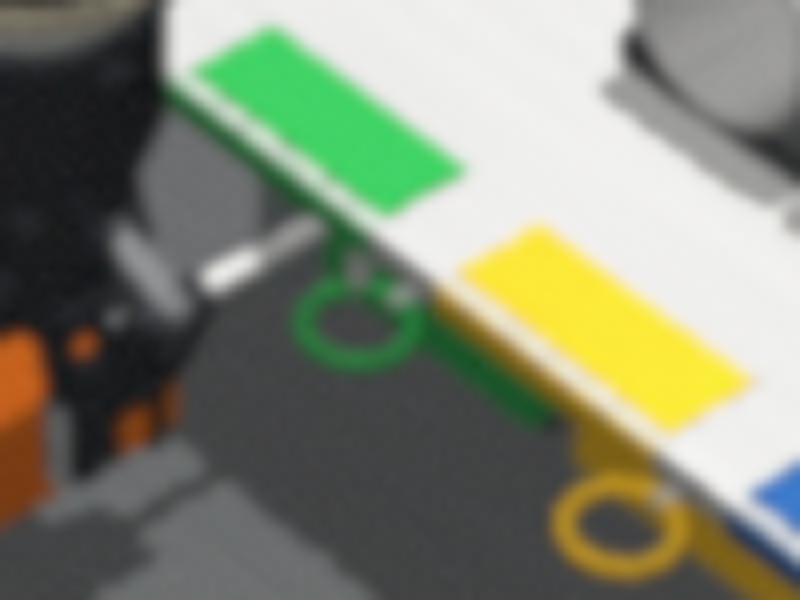

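The hook end is at crop (355,285) above the eye ring centred at (360,320). Lowering it 15 mm puts it at about (353,321), well inside the ring. I'll lower 30 mm.

```bash
python3 -m jog '[{"slide":[1,1,6],"dr":[0,0,0],"jaw":0},{"slide":[0,0,8],"dr":[0,0,0],"jaw":0},{"slide":[0,0,8],"dr":[0,0,0],"jaw":0},{"slide":[0,0,8],"dr":[0,0,0],"jaw":0},{"slide":[0,0,0],"dr":[0,0,0],"jaw":0},{"slide":[0,0,0],"dr":[0,0,0],"jaw":0}]'
```

```text
time_s: 7.48
ee_pos: [0.5262, 0.0913, 0.0333]
orientation: [[0.997, -0.081, 0.0], [-0.081, -0.997, -0.0], [0.0, 0.0, -1.0]]
ft_force: [0.6, -0.3, -1.7]
width: 0.0293
grip_force: 59.8
```

```bash
python3 -m jog '[{"slide":[-6,0,0],"dr":[0,0,0],"jaw":0},{"slide":[-9,0,0],"dr":[0,0,0],"jaw":0},{"slide":[-10,0,0],"dr":[0,0,0],"jaw":0},{"slide":[-10,0,0],"dr":[0,0,0],"jaw":0},{"slide":[-10,0,0],"dr":[0,0,0],"jaw":0},{"slide":[-10,0,0],"dr":[0,0,0],"jaw":0},{"slide":[-8,0,0],"dr":[0,0,0],"jaw":0},{"slide":[-5,0,0],"dr":[0,0,0],"jaw":0},{"slide":[-3,0,0],"dr":[0,0,0],"jaw":0},{"slide":[0,0,0],"dr":[0,0,0],"jaw":0}]'; python3 -m jog '[{"slide":[-3,0,0],"dr":[0,0,0],"jaw":0},{"slide":[-2,0,0],"dr":[0,0,0],"jaw":0}]'
```

```text
time_s: 8.72
ee_pos: [0.455, 0.0971, 0.0333]
orientation: [[0.997, -0.081, -0.001], [-0.081, -0.997, -0.0], [-0.001, 0.0, -1.0]]
ft_force: [0.4, -1.1, -1.7]
width: 0.0293
grip_force: 59.9
time_s: 8.98
ee_pos: [0.4502, 0.0975, 0.0332]
orientation: [[0.997, -0.081, -0.0], [-0.081, -0.997, -0.0], [-0.0, 0.0, -1.0]]
ft_force: [2.6, -0.4, -2.1]
width: 0.0295
grip_force: 59.8
```

```bash
python3 -m jog '[{"slide":[-2,0,0],"dr":[0,0,0],"jaw":0},{"slide":[-1,0,0],"dr":[0,0,0],"jaw":0}]'; python3 - <<'E'
from h import *
f,K,P=look("side");cv2.imwrite("pics/side4f.png",f);cv2.imwrite("pics/m4.png",cv2.resize(f[130:250,260:420],(800,600),interpolation=cv2.INTER_CUBIC))
E
```

```text
time_s: 9.22
ee_pos: [0.4472, 0.0977, 0.0333]
orientation: [[0.997, -0.081, -0.0], [-0.081, -0.997, -0.0], [-0.0, 0.0, -1.0]]
ft_force: [2.7, -0.8, -2.9]
width: 0.0294
grip_force: 59.8
```

View pics/m4.png

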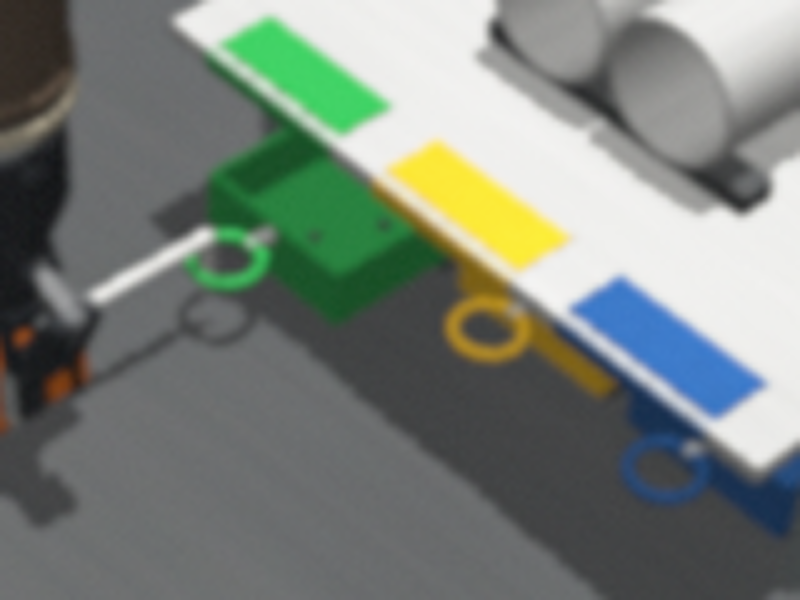

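The green tray is out with the hook in its eye, which is centred at crop (228,258), full-frame (305.6,181.6). I'll measure the travel and keep pulling gently to the stop.

```bash
python3 - <<'E'
from h import *
d=np.load("side2.npz");K,P=d["K"],d["P"]
a=ray(K,P,(324.6,170),.04);b=ray(K,P,(305.6,181.6),.04);print(b,np.linalg.norm(a-b))
E
python3 -m jog '[{"slide":[-2,0,0],"dr":[0,0,0],"jaw":0},{"slide":[0,0,0],"dr":[0,0,0],"jaw":0}]';python3 -m jog '[{"slide":[-2,0,0],"dr":[0,0,0],"jaw":0},{"slide":[0,0,0],"dr":[0,0,0],"jaw":0}]'
```

```text
[0.58503387 0.08346608 0.04      ] 0.06503421725926961
time_s: 9.52
ee_pos: [0.4451, 0.0979, 0.0333]
orientation: [[0.997, -0.081, -0.0], [-0.081, -0.997, -0.0], [-0.0, 0.0, -1.0]]
ft_force: [0.7, -1.2, -3.0]
width: 0.0289
grip_force: 59.8
time_s: 9.78
ee_pos: [0.4437, 0.098, 0.0334]
orientation: [[0.997, -0.081, 0.001], [-0.081, -0.997, 0.0], [0.001, -0.0, -1.0]]
ft_force: [3.5, -0.6, -4.5]
width: 0.0295
grip_force: 59.6
```

```bash
python3 -m jog '[{"slide":[-2,0,0],"dr":[0,0,0],"jaw":0},{"slide":[0,0,0],"dr":[0,0,0],"jaw":0}]';python3 -m jog '[{"slide":[-2,0,0],"dr":[0,0,0],"jaw":0},{"slide":[0,0,0],"dr":[0,0,0],"jaw":0}]'
```

```text
time_s: 10.02
ee_pos: [0.4435, 0.0982, 0.0337]
orientation: [[0.997, -0.082, 0.004], [-0.082, -0.997, 0.0], [0.004, -0.001, -1.0]]
ft_force: [9.7, -1.6, -8.2]
width: 0.0293
grip_force: 59.7
time_s: 10.28
ee_pos: [0.4435, 0.0984, 0.034]
orientation: [[0.997, -0.083, 0.007], [-0.083, -0.997, 0.001], [0.007, -0.001, -1.0]]
ft_force: [15.0, -3.9, -9.6]
width: 0.0294
grip_force: 59.9
```

At the stop (force rose to 15 N). Next I'll centre the hook in the eye, lift, back out and move sideways.

```bash
python3 -m jog '[{"slide":[6,0,0],"dr":[0,0,0],"jaw":0},{"slide":[7,0,0],"dr":[0,0,0],"jaw":0},{"slide":[0,0,0],"dr":[0,0,0],"jaw":0},{"slide":[0,0,-10],"dr":[0,0,0],"jaw":0},{"slide":[0,0,-12],"dr":[0,0,0],"jaw":0},{"slide":[0,0,-12],"dr":[0,0,0],"jaw":0},{"slide":[0,0,0],"dr":[0,0,0],"jaw":0},{"slide":[-20,0,0],"dr":[0,0,0],"jaw":0},{"slide":[-25,0,0],"dr":[0,0,0],"jaw":0},{"slide":[-15,10,0],"dr":[0,0,0],"jaw":0},{"slide":[0,35,0],"dr":[0,0,0],"jaw":0},{"slide":[0,35,0],"dr":[0,0,0],"jaw":0},{"slide":[0,30,0],"dr":[0,0,0],"jaw":0},{"slide":[0,0,0],"dr":[0,0,0],"jaw":0},{"slide":[0,0,0],"dr":[0,0,0],"jaw":0}]'
python3 - <<'E'
from h import *
f,K,P=look("side");cv2.imwrite("pics/side5f.png",f);cv2.imwrite("pics/m5.png",cv2.resize(f[130:310,210:450],(800,600),interpolation=cv2.INTER_CUBIC))
E
```

```text
time_s: 12.15
ee_pos: [0.3837, -0.007, 0.0673]
orientation: [[0.997, -0.081, 0.0], [-0.081, -0.997, 0.0], [0.0, -0.0, -1.0]]
ft_force: [0.1, 0.4, -2.4]
width: 0.0295
grip_force: 60.9
```

View pics/m5.png

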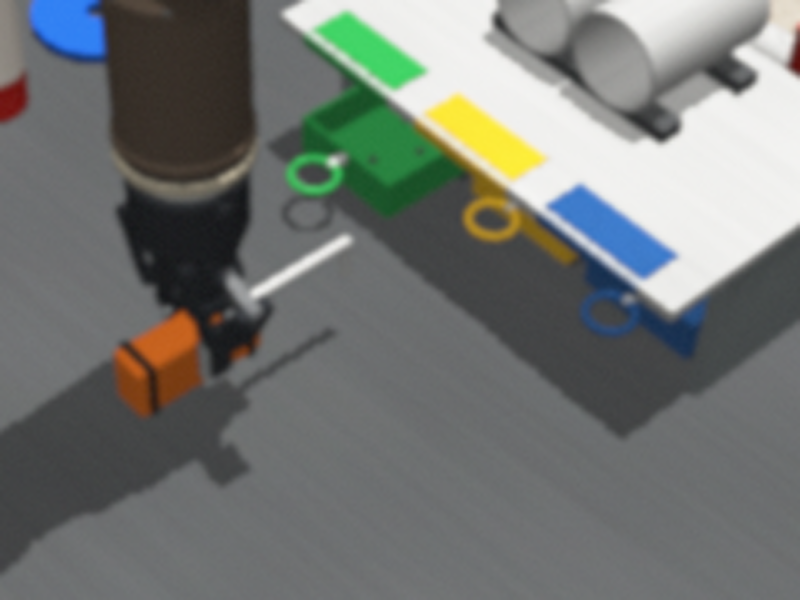

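The tray stays out and the hook is free, with the rod end at crop (350,240), well clear of the eye at (315,173). The tool is level, so I'll lower it.

```bash
python3 -m jog '[{"slide":[0,0,20],"dr":[0,0,0],"jaw":0},{"slide":[0,0,20],"dr":[0,0,0],"jaw":0},{"slide":[0,0,12],"dr":[0,0,0],"jaw":0},{"slide":[0,0,4],"dr":[0,0,0],"jaw":0},{"slide":[0,0,0],"dr":[0,0,0],"jaw":0}]'; python3 -m jog '[{"slide":[0,0,2],"dr":[0,0,0],"jaw":0},{"slide":[0,0,0],"dr":[0,0,0],"jaw":0}]'
```

```text
time_s: 12.82
ee_pos: [0.3836, -0.0073, 0.0113]
orientation: [[0.997, -0.081, -0.0], [-0.081, -0.997, 0.0], [-0.0, 0.0, -1.0]]
ft_force: [1.0, 0.1, -3.2]
width: 0.0293
grip_force: 61.0
time_s: 13.08
ee_pos: [0.3838, -0.0074, 0.0096]
orientation: [[0.997, -0.081, 0.001], [-0.081, -0.997, 0.0], [0.001, -0.0, -1.0]]
ft_force: [-0.7, 0.0, -2.2]
width: 0.0294
grip_force: 61.0
```

```bash
python3 -m jog '[{"slide":[0,0,1.5],"dr":[0,0,0],"jaw":0},{"slide":[0,0,0],"dr":[0,0,0],"jaw":0}]'; python3 -m jog '[{"slide":[0,0,0],"dr":[0,0,0],"jaw":50},{"slide":[0,0,0],"dr":[0,0,0],"jaw":100},{"slide":[0,0,0],"dr":[0,0,0],"jaw":100},{"slide":[0,0,0],"dr":[0,0,0],"jaw":100},{"slide":[0,0,0],"dr":[0,0,0],"jaw":100},{"slide":[0,0,-20],"dr":[0,0,0],"jaw":100},{"slide":[0,0,-40],"dr":[0,0,0],"jaw":100},{"slide":[0,0,-50],"dr":[0,0,0],"jaw":100},{"slide":[0,0,-40],"dr":[0,0,0],"jaw":100},{"slide":[0,0,0],"dr":[0,0,0],"jaw":100},{"slide":[0,0,0],"dr":[0,0,0],"jaw":100}]'
python3 - <<'E'
from h import *
f,K,P=look("wrist");a=cv2.resize(f,(400,300));g,_,_=look("side");b=cv2.resize(g[130:310,210:450],(400,300))
cv2.imwrite("pics/m6.png",np.hstack([a,b]))
E
```

```text
time_s: 13.32
ee_pos: [0.3838, -0.0074, 0.0079]
orientation: [[0.997, -0.081, 0.001], [-0.081, -0.997, 0.0], [0.001, -0.0, -1.0]]
ft_force: [0.1, -0.3, -0.2]
width: 0.0292
grip_force: 61.4
time_s: 14.7
ee_pos: [0.3832, -0.0074, 0.1574]
orientation: [[0.997, -0.081, -0.0], [-0.081, -0.997, 0.0], [-0.0, -0.0, -1.0]]
ft_force: [0.3, -0.6, 0.0]
width: 0.0855
grip_force: 0.0
```

View pics/m6.png

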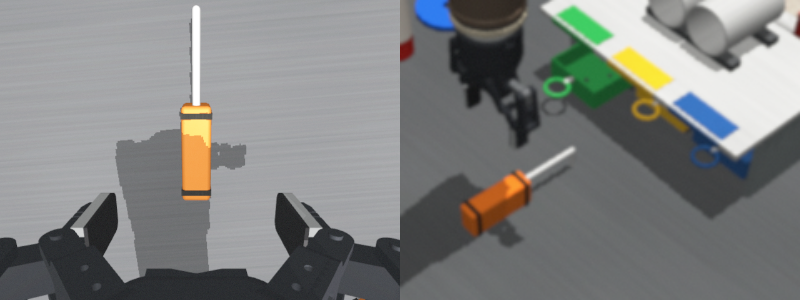

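The tool stands upright on the bench, with its handle at (196,150) in the left half and its rod end at (575,150) in the right half. It is clear of the green eye at (557,87), and the blue and yellow trays haven't moved.

```bash
python3 -c "
from rig import sign_off
print(sign_off())"
```

```text
the job is handed in; nothing more can be done
None
```

The green tray was drawn out to its stop with the hook, the tool stands upright on the bench clear of the trays, blue and yellow were left in place, and the job was handed in at about 15 s; no verdict came back.

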